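Tip the standing carton down into its bench holder and shut it in

ROBOT

A 7-joint arm with a two-finger parallel gripper is mounted at the origin on a cart in front of the work surface, level with it; the furniture and walls round the work are solid. World frame = base frame: x ahead of the robot, y to its left, z up, the work surface at z = 0. Lengths are in mm, angles in rad, forces in N, time in s.
With the tool pointing down it reaches from about 425 to 1025 mm from the base axis. Payload 3.6 kg.
Tool frame: the origin (TCP) lies at the very end of the fingers, on their centre line; the grasp point (between the pads) lies 19 mm behind it; z points along the fingers, y is the line along which they close (so a half turn about z gives the same grasp; the last joint's range is limited). The gripper opens to 85 mm and grips with 20 to 120 N. Pads are 22 mm wide; open, the fingers measure 114 mm over their backs; the gripper's body (76 mm by 85 mm) begins 54 mm behind the grasp point. The pads swing forward as they close: fully open they stand 13 mm farther back than shut.
Start: joints at [-1.425, 0.591, 0.048, 1.609, -0.033, 0.943, -0.034], TCP at [171.484, 704.431, 231.302] pointing down, gripper open.
Joint ranges: [-2.69, 2.69], [-0.47, 2.24], [-1.27, 1.36], [0.19, 2.51], [-1.53, 4.68], [0.08, 2.07], [-3.09, 3.09]. Speed limits (rad/s): [2.57, 2.57, 3.14, 3.14, 3.14, 3.14, 3.14].

INTERFACE

Orientations are given as [roll, pitch, yaw] about the fixed x, y, z axes, in that order (R = Rz(yaw) Ry(pitch) Rx(roll)).
In Python, from station import observe, get_image, finish_job, trace, spot_point gives the robot as it stands.
- The arm moves only by the tool step_arm, never from a script. Its arguments are lists of equal length, an entry for each row: "slide": the shift along the tool's x, y, z in cm, a list of three; "dr": the turn, a rotation vector about the tool's x, y, z in degrees, a list of three; "claw": the finger opening in cm, from 0 to 8.54. In form: {"slide": [[tx, ty, tz], ...], "dr": [[rx, ry, rz], ...], "claw": [claw, ...]}. A call has exactly 10 rows; each row shifts and turns the commanded pose from where the row before left it, along the tool's axes as they then stand; what a row does not reach is not made up. A row lasts 1/8 s, in which the tool goes at most 62.5 mm and 10.7 degrees, less where a joint would pass 70% of its speed; a pose out of reach is approached as far as the arm can. A call is refused whole if a number of a shift passes 6.25 or a number of a turn 10.7, either way. A call with a gripper value outside its range is refused whole. The fingers move at their own pace and stop on an object; "grip_force" is the grip in N (left out, the last holds). Time passes only in rows, so rows that do not move let the fingers close, or fill a call up. It gives the time, the measured TCP pose, the force, the opening and the grip force at its end, in the units of the state.
- observe(): the state, without advancing time (a new reading comes with each control period).
- get_image(name): name is "scene" or "side" or "wrist"; returns a dict with "pixels" (384x512x3 uint8, blue, green, red), "fov_y" (degrees; the focal length in pixels is half the picture's height over the tangent of half this angle, whatever the lens; pixels are square), "cx", "cy" (the principal point, pixels), "k1" (the pictures are not rectified: a ray, as slopes to the right and down, at radius r is drawn at 1 + k1 r^2 times it, then the intrinsics apply), "eye" and "attitude" of the camera in the world. Camera axes: x right, y down, z forward; pixel columns grow to the right and rows downward; lengths in mm; the calibration is good to about 2 mm. A picture is of the moment at which its call begins. There is no depth.
- finish_job(): hands the job in; it is judged then, once.
Trained networks look in the newest picture that a camera, given by its name, has taken for a name from the list of things; names that differ only in an ending like _2 or _b are one class to them, and where a whole thing is asked for, a point or a joint stands for the part that bears it (a point fixed in the world has none). Each returns a list of dicts, best first, with "confidence" (0 to 1); they miss things now and then, are a little off and sometimes report something else, mostly with a low value. They report only what shows in the picture. A call takes as long as a camera call.
- trace(camera, name): "mask" (384x512 bool, what is visible of it).
- spot_point(camera, name): "point" ([x, y, z] in mm, in the coordinates of the camera as it stood for that picture, good to about 4 mm: a listed point, or the origin of a listed thing).
The state is a dict: "clock": time; "joints": joint angles; "qvel": joint speeds; "joint_torque": joint torques, N m; "tool_pos": TCP position; "tool_rot": TCP orientation; "ft_force": force on the tool from outside, world axes, zero at the start; "wrist_torque": the same for the moment, N m; "grip_width": finger opening in mm; "finger_force": force on a finger pad.
Only numpy, scipy, OpenCV 4.12 (cv2) and the standard library are available. Lean on these libraries where they do the work, as an engineer would, in place of code of your own. Each camera call takes 0.05 s, during which the arm holds its last target. There are 200 camera calls.

TASK

The carton with the brown band has been left standing on its end in the front part of its grey bench holder. Without gripping or lifting anything, push it over by its top so that it falls away from the holder's open front and comes to lie flat inside the yellow outline; then push it along fully home against the back stop, and then swing the blue keeper bar fully shut behind it. Leave everything else on the worktop where it is.

Things in the scene. Friction and masses are not known exactly. Their poses are not given: they have to be found in the camera images.
- holder: grey sheet-metal bench holder, fixed: a lane with 2 mm floor, 72 mm wide between side walls 16 mm high, 3 mm thick, open above and at the front. Origin: on the worktop under the lane's centre line; x runs along the lane from the open front (floor edge x = -105 mm) to the back stop (34 mm high, face x = +95 mm), y to its left, z up. Yellow outline on the floor: x = -62 mm to the stop
- carton: white carton with brown band, 61 x 97 x 45 mm, about 0.1 kg, loose. Stands on its 61 x 45 mm end on the lane's floor, 97 mm tall, square to the lane within 2 degrees. Origin: centre of its broad underside; x along the 61 mm, y along the 97 mm, z (45 mm) from broad underside to broad top. Standing, z points level to the open front; fallen towards the back stop, z points up
- carton_mid (a point): middle of the brown-banded carton's volume; at the start 50 to 68 mm before the holder's origin (x = -50 to -68 mm). Lying flat in the lane it is 24.5 mm above the worktop; fully home against the back stop it is at holder x = +46.5 mm
- keeper (a joint): turn of the blue keeper bar about its upright pin, rad: 0 = shut, square across the lane, 3 mm clear of a carton that is fully home; grows as the bar swings towards the open front and on outwards over the left wall. Starts at 1.9 to 2.3, standing out to the left of the lane. Light friction (0.02 N m), no spring: stays where it is left
- keeper_hinge (a point): on the keeper's pin at half the bar's height: holder x = -7 mm, y = +44.5 mm, 29.5 mm above the worktop. The bar is 80 mm long from the pin, 4 mm thick, 20 mm high (19.5 to 39.5 mm above the worktop, clear above the side walls)
- keeper_end (a point): the rounded free end of the blue keeper bar, 75.5 mm from the pin, at half the bar's height
- blue_carton: the taller look-alike: white carton with a BLUE band, 63 x 68 mm footprint, standing on end 117 mm tall, loose. A bystander. Origin: centre of one of its sides, 58 mm above the surface
- orange_cup: clear specimen cup with orange screw lid, 58 mm across, 70 mm tall, loose. A bystander. Origin: centre of its underside
- blue_cup: clear specimen cup with blue screw lid, 58 mm across, 70 mm tall, loose. A bystander. Origin: centre of its underside
- meter: black hand meter lying flat, 105 x 57 x 28 mm, loose. A bystander. Origin: centre of its underside
- tape: roll of cream paper tape lying flat, 64 mm across, 19 mm high, loose. A bystander. Origin: centre of its underside
- tube_green: sample tube with green cap, lying, 91 x 15 x 16 mm, loose. A bystander. Origin: centre of its underside
- tube_lilac: sample tube with lilac cap, lying, 86 x 15 x 16 mm, loose. A bystander. Origin: centre of its underside
- marker: grey marker pen lying, 122 x 13 x 12 mm, loose. A bystander. Origin: centre of its underside

How it is judged (in metres and radians):
On the way, in this order (a step that is already met when the one before it is completed fails the run):
1. the carton lies flat in the lane, broad top up, inside the yellow outline, not yet home (angle between carton's own z axis and vertical below 0.1 rad and height (world z) of carton_mid below 0.029 m and y of carton_mid in the frame of holder between -0.009 and 0.009 m and x of carton_mid in the frame of holder between -0.0135 and 0.038 m), for 0.2 s.
2. the carton is fully home against the back stop while the keeper is still open (angle between carton's own z axis and vertical below 0.1 rad and height (world z) of carton_mid below 0.029 m and y of carton_mid in the frame of holder between -0.009 and 0.009 m and x of carton_mid in the frame of holder above 0.0425 m and angle between the y axis of carton and the x axis of holder, either way round below 0.08 rad and value of joint keeper above 0.5 rad), for 0.2 s.
At the end, for the whole second after the job is handed in: The brown-banded carton lies at rest flat in the holder, broad top up (within 0.1 rad), within 4 mm of the back stop, within 9 mm of the lane's middle and 0.08 rad of its direction, and the keeper is shut (joint below 0.12 rad) (angle between carton's own z axis and vertical below 0.1 rad and height (world z) of carton_mid below 0.029 m and y of carton_mid in the frame of holder between -0.009 and 0.009 m and x of carton_mid in the frame of holder above 0.0425 m and angle between the y axis of carton and the x axis of holder, either way round below 0.08 rad and value of joint keeper below 0.12 rad and linear speed of carton below 0.01 m/s); the robot touches nothing.
It fails at once if the brown-banded carton is lifted (height (world z) of carton_mid above 0.066 m or (angle between carton's own z axis and vertical below 0.2 rad and height (world z) of carton_mid above 0.045 m)).
It fails at once if one of the cups, tubes, meter, tape, marker or the blue-banded carton is disturbed (moved more than 15 mm) (distance of any of blue_carton, orange_cup, blue_cup, meter, tape, tube_green, tube_lilac, marker from where it was at the start of the episode above 0.015 m).
It also fails if it takes over 54 s, if anything falls off the work surface, if the arm or the gripper's body presses on something with over 40 N, if the wrist force passes 120 N, or if a joint passes its speed limit or range.

## Working session

There is one attempt and no reset: what is moved stays moved. The work goes in short steps, Python scripts to look and compute and a tool call to move; the robot and the scene stay as the last step left them, time stands still between calls to the robot, and variables do not carry over. Pictures are saved under pics/ and viewed, at most 10 in all, crops included, and the job is handed in when it is done.

Besides the shell and the picture viewer there is one more tool, called after "Call:" in YAML: its name, and indented under it one key for each argument. step_arm: Moves the arm, as the interface text tells. Its arguments: {"type":"object","properties":{"slide":{"type":"array","items":{"type":"array","items":{"type":"number"}}},"dr":{"type":"array","items":{"type":"array","items":{"type":"number"}}},"claw":{"type":"array","items":{"type":"number"}},"grip_force":{"type":"number"}},"required":["slide","dr","claw"]}

```bash
mkdir -p pics; ls; cat > h.py <<'E'
import numpy as np, cv2
from scipy.spatial.transform import Rotation as R
from station import *
def rot(a):
    a=np.array(a,float)
    if a.shape==(3,3): return a
    return R.from_euler('xyz',a).as_matrix() if a.size==3 else R.from_quat(a).as_matrix()
def w(im,p): return rot(im['attitude'])@np.array(p)+np.array(im['eye'])
def K(im):
    f=192/np.tan(np.radians(im['fov_y'])/2); return np.array([[f,0,im['cx']],[0,f,im['cy']],[0,0,1.]])
def proj(im,P):
    Rm=rot(im['attitude']); c=(np.atleast_2d(P)-im['eye'])@Rm
    s=c[:,:2]/c[:,2:]; s=s*(1+im['k1']*(s**2).sum(1,keepdims=True)); k=K(im)
    return s*k[0,0]+[k[0,2],k[1,2]]
def ray(im,uv,z):
    d=np.array([im['k1'],0,0,0,0.])
    s=cv2.undistortPoints(np.array(uv,float).reshape(-1,1,2),K(im),d).reshape(-1,2)
    v=np.c_[s,np.ones(len(s))]@rot(im['attitude']).T; e=np.array(im['eye'])
    return e+v*((z-e[2])/v[:,2])[:,None]
E
python3 - <<'E'
from h import *
print(observe())
for c in ['scene','side']:
    im=get_image(c); cv2.imwrite(f'pics/{c}0.png',im['pixels'])
    print(c,{k:v for k,v in im.items() if k!='pixels'})
    for n in ['holder','carton','carton_mid','keeper_hinge','keeper_end','blue_carton','orange_cup','blue_cup','meter','tape','tube_green','tube_lilac','marker']:
        print(n,[(w(im,d['point']).round(0).tolist(),round(d['confidence'],2)) for d in spot_point(c,n)[:2]])
E
```

```text
pics
{'clock': 0.0, 'joints': array([-1.42551989,  0.592094  ,  0.04827908,  1.60984523, -0.03331908,
        0.94268778, -0.03369833]), 'qvel': array([-9.82612473e-05,  1.29300825e-03, -3.86548489e-04, -3.94503961e-04,
       -5.58214587e-04, -3.35683504e-04,  8.90452317e-04]), 'joint_torque': array([-4.63180804e-04, -5.48689091e+01,  1.54602706e+00, -1.98134691e+01,
        9.29861621e-03,  8.50641722e-03, -4.62235732e-06]), 'tool_pos': array([171.2518168 , 703.62580191, 230.14993284]), 'tool_rot': array([-3.13936497e+00,  9.80895492e-05,  2.90290394e+00]), 'ft_force': array([-0.15624774, -0.33782679,  0.08003024]), 'wrist_torque': array([0.04957941, 0.01466995, 0.03695983]), 'finger_force': 0.0, 'grip_width': 85.40830127917606}
scene {'fov_y': 52.225348760010874, 'cx': 254.77684202648157, 'cy': 195.24125263385565, 'k1': -0.11808784770818984, 'eye': array([ -99.01694151, -514.39812799,  922.79921378]), 'attitude': array([-2.40010761, -0.02019439, -0.94266667])}
holder [([567.0, -20.0, -3.0], 0.55)]
carton [([520.0, -6.0, 49.0], 0.95)]
carton_mid [([497.0, 4.0, 48.0], 0.74)]
keeper_
[... 443 characters left out ...]
46967943, 'cy': 198.65907789458365, 'k1': 0.030714591666213084, 'eye': array([-115.46693408, -199.53125955,  675.19170057]), 'attitude': array([-2.29056756,  0.01381134, -1.3856425 ])}
holder [([570.0, -17.0, -1.0], 0.8)]
carton [([521.0, -3.0, 53.0], 0.77), ([568.0, -20.0, 3.0], 0.26)]
carton_mid [([503.0, 5.0, 52.0], 0.61)]
keeper_hinge []
keeper_end [([531.0, 91.0, 29.0], 0.63)]
blue_carton [([764.0, 134.0, 58.0], 0.84)]
orange_cup [([403.0, 215.0, 0.0], 0.69)]
blue_cup [([363.0, 149.0, -0.0], 0.62)]
meter []
tape [([548.0, -305.0, 3.0], 0.59)]
tube_green [([380.0, 61.0, -2.0], 0.7)]
tube_lilac [([372.0, 17.0, 2.0], 0.59)]
marker [([637.0, -298.0, 1.0], 0.56), ([367.0, 150.0, 0.0], 0.49)]
```

View pics/scene0.png

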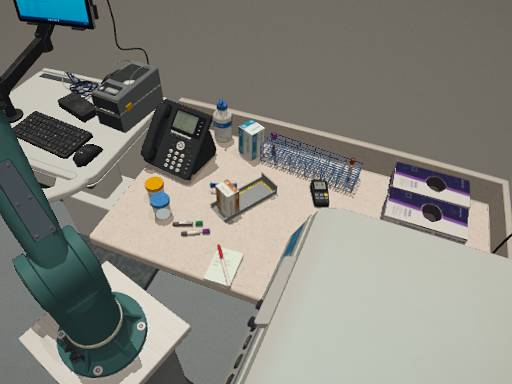

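View pics/side0.png

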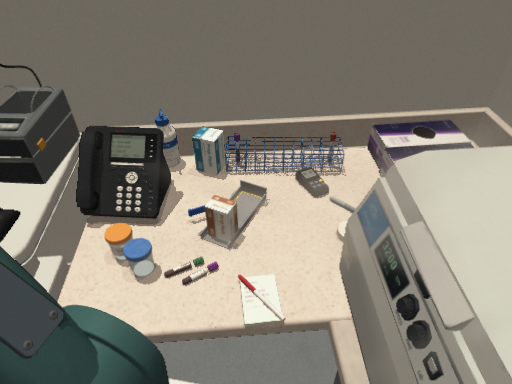

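```bash
cat > ov.py <<'E'
from h import *
import json,sys
def lines(x,y,yaw,kp=None):
    c,s=np.cos(yaw),np.sin(yaw)
    T=lambda p:np.array([x+c*p[0]-s*p[1],y+s*p[0]+c*p[1],p[2]])
    L=[]
    for sy in(1,-1):
        for yy,z in((36,16),(39,16),(39,0)): L.append(((-105,sy*yy,z),(95,sy*yy,z)))
    L+=[((-105,-36,2),(-105,36,2)),((95,-39,34),(95,39,34)),((95,-39,2),(95,-39,34)),((95,39,2),(95,39,34)),((-62,-36,2),(-62,36,2))]
    if kp is not None:
        e=(-7+80*np.sin(kp)*-1,44.5-80*np.cos(kp))
        for z in(19.5,39.5): L.append(((-7,44.5,z),(*e,z)))
    return [(T(a),T(b)) for a,b in L]
def overlay(im,box,sc,pose,kp=None,draw=True):
    x0,y0,x1,y1=box
    I=cv2.resize(im['pixels'][y0:y1,x0:x1],None,fx=sc,fy=sc,interpolation=cv2.INTER_CUBIC); J=I.copy()
    for a,b in lines(*pose,kp):
        p=((proj(im,[a,b])-[x0,y0]+.5)*sc).astype(int)
        cv2.line(J,tuple(map(int,p[0])),tuple(map(int,p[1])),(0,0,255),1)
    return I,J
E
python3 - <<'E'
from ov import *
o=[]
a=get_image('scene');b=get_image('side')
I,J=overlay(a,(200,165,290,230),4,(569,-18,-.36),2.1)
I2,J2=overlay(b,(180,170,280,250),4,(569,-18,-.36),2.1)
h=np.zeros((320,800,3),np.uint8);cv2
h[:260,:360]=J;h[:320,400:]=J2
h2=h*0;h2[:260,:360]=I;h2[:320,400:]=I2
cv2.imwrite('pics/c1.png',np.vstack([h2[:280],h]))
E
```

```text
(no output)
```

View pics/c1.png

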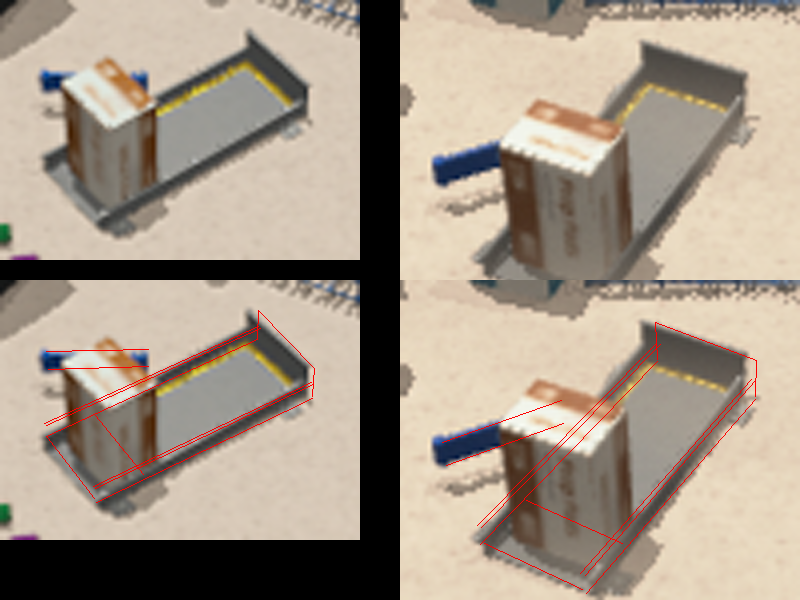

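The crops show the holder rotated slightly left of my first guess: the stop corners are at scene (262,173) and (277,187). The keeper is out to the left. I'll move over it for a closer look with the wrist camera.

Call:
step_arm:
  slide:
    - [-2.4, -2.85, -0.25]
    - [-2.4, -2.85, -0.25]
    - [-2.4, -2.85, -0.25]
    - [-2.4, -2.85, -0.25]
    - [-2.4, -2.85, -0.25]
    - [-2.4, -2.85, -0.25]
    - [-2.4, -2.85, -0.25]
    - [-2.4, -2.85, -0.25]
    - [-2.4, -2.85, -0.25]
    - [-2.4, -2.85, -0.25]
  dr:
    - [0, 0, 0]
    - [0, 0, 0]
    - [0, 0, 0]
    - [0, 0, 0]
    - [0, 0, 0]
    - [0, 0, 0]
    - [0, 0, 0]
    - [0, 0, 0]
    - [0, 0, 0]
    - [0, 0, 0]
  claw: [2, 2, 2, 2, 2, 2, 2, 2, 2, 2]

```text
clock: 2.75
tool_pos: [337.9, 369.8, 256.7]
tool_rot: [3.141, 0.0, 2.903]
ft_force: [-0.0, 0.5, -0.2]
grip_width: 19.9
finger_force: 0.0
```

Call:
step_arm:
  slide:
    - [-2.4, -2.85, -0.25]
    - [-2.4, -2.85, -0.25]
    - [-2.4, -2.85, -0.25]
    - [-2.4, -2.85, -0.25]
    - [-2.4, -2.85, -0.25]
    - [-2.4, -2.85, -0.25]
    - [-2.4, -2.85, -0.25]
    - [-2.4, -2.85, -0.25]
    - [-2.4, -2.85, -0.25]
    - [0, 0, 0]
  dr:
    - [0, 0, 0]
    - [0, 0, 0]
    - [0, 0, 0]
    - [0, 0, 0]
    - [0, 0, 0]
    - [0, 0, 0]
    - [0, 0, 0]
    - [0, 0, 0]
    - [0, 0, 0]
    - [0, 0, 0]
  claw: [2, 2, 2, 2, 2, 2, 2, 2, 2, 2]

```text
clock: 4.0
tool_pos: [487.9, 67.3, 279.4]
tool_rot: [-3.141, 0.002, 2.897]
ft_force: [0.2, 0.0, 0.5]
grip_width: 20.0
finger_force: 0.0
```

```bash
python3 - <<'E'
from ov import *
o=observe();print(o['clock'],o['tool_pos'],o['tool_rot'],o['grip_width'])
im=get_image('wrist');print({k:v for k,v in im.items() if k!='pixels'})
np.save('w1.npy',im,allow_pickle=True)
for n in ['holder','carton','carton_mid','keeper_hinge','keeper_end']:
    print(n,[(w(im,d['point']).round(0).tolist(),round(d['confidence'],2)) for d in spot_point('wrist',n)[:2]])
cv2.imwrite('pics/w1.png',im['pixels'])
E
```

```text
4.0 [487.93330536  67.31629975 279.42709785] [-3.14124859e+00  2.18682133e-03  2.89667385e+00] 19.97210071057294
{'fov_y': 69.32960803604439, 'cx': 259.3818373149007, 'cy': 194.01334251385626, 'k1': 0.00901595044045723, 'eye': array([416.71898869,  85.30094064, 421.94136357]), 'attitude': array([2.84547993e+00, 1.25215229e-03, 1.32493162e+00])}
holder [([568.0, -15.0, 1.0], 0.78)]
carton [([524.0, -9.0, 53.0], 0.72)]
carton_mid [([503.0, -1.0, 50.0], 0.6)]
keeper_hinge [([576.0, 31.0, 31.0], 0.76)]
keeper_end [([528.0, 89.0, 29.0], 0.76)]
```

View pics/w1.png

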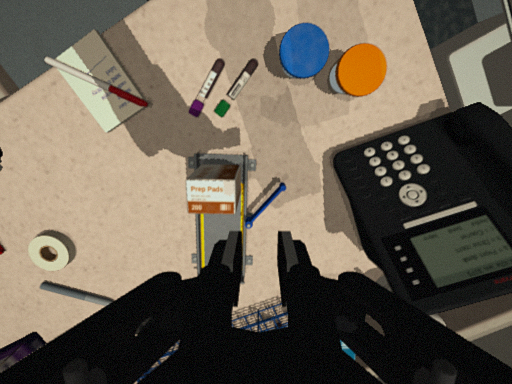

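The wrist view shows the lane almost vertical. The front is at row 154, between columns 196 and 247. The carton is at (213,190), the hinge at (249,224) and the bar end at (283,187). I'll overlay a model to refine the pose.

```bash
python3 - <<'E'
from ov import *
im=np.load('w1.npy',allow_pickle=True).item()
I,J=overlay(im,(180,140,280,290),4,(568,-16,-.34),2.1)
cv2.imwrite('pics/c2.png',np.hstack([I,J]))
E
```

```text
(no output)
```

View pics/c2.png

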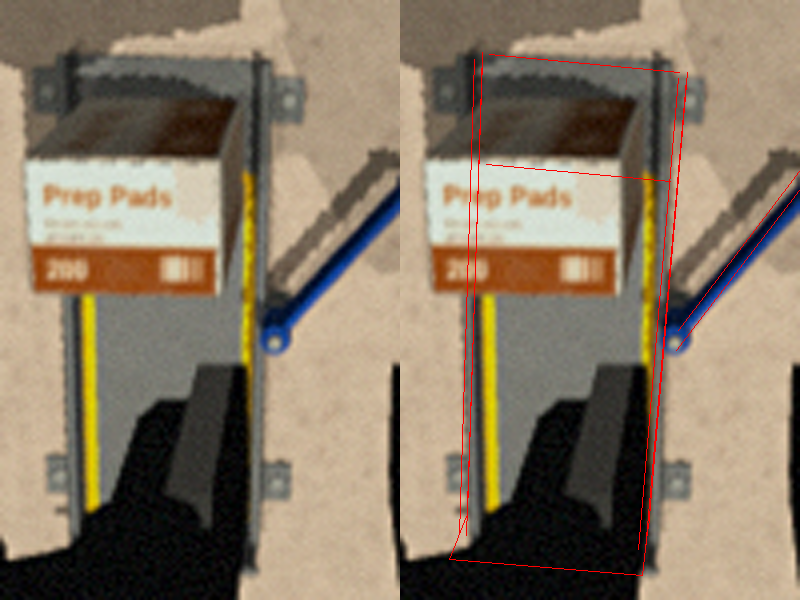

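```bash
python3 - <<'E'
from ov import *
from scipy.optimize import least_squares
im=np.load('w1.npy',allow_pickle=True).item()
a=get_image('scene');b=get_image('side')
P=lambda u,v:np.array([180+u/4-.5,140+v/4-.5])
def tr(p,q):
    c,s=np.cos(q[2]),np.sin(q[2]);return [q[0]+c*p[0]-s*p[1],q[1]+s*p[0]+c*p[1],p[2]]
def edge(q,y,z,v):
    p=proj(im,[tr((x,y,z),q) for x in(-105,95)]); return p[0,0]+(v-p[0,1])*(p[1,0]-p[0,0])/(p[1,1]-p[0,1])
def f(q,wt=1.):
    r=[]
    for p,uv in(((-105,-39,16),P(64,53)),((-105,39,16),P(268,55)),((-7,44.5,39.5),P(275,340))): r+=list(proj(im,tr(p,q))[0]-uv)
    r+=[edge(q,39,16,P(0,440)[1])-P(262,0)[0], edge(q,-39,16,P(0,480)[1])-P(72,0)[0], proj(im,tr((-62,34,2),q))[0,1]-P(0,172)[1]]
    r=[x*1.7 for x in r]
    for I,l in((b,[((96,39,34),(180+242/4,180-10+42/4)),((96,-39,34),(180+347/4,170+75/4))]),(a,[((96,39,34),(200+249/4,165+32/4)),((96,-39,34),(200+307/4,165+87/4))])):
        for p,uv in l: r+=list(wt*2.2*(proj(I,tr(p,q))[0]-uv+.5))
    return np.array(r)
for wt in(1,0):
    s=least_squares(f,[568,-16,-.34],args=(wt,),loss='soft_l1',f_scale=3);q=s.x;print(q,f(q,1).round(1))
# carton top corners (z=99)
np.save('q.npy',q)
q=least_squares(f,[568,-16,-.34],loss='soft_l1',f_scale=3).x;np.save('q.npy',q)
def loc(p): 
    c,s=np.cos(q[2]),np.sin(q[2]);d=np.array(p)[:2]-q[:2];return np.array([c*d[0]+s*d[1],-s*d[0]+c*d[1]]).round(1)
for uv in((30,158),(225,160),(28,293),(217,294)): print('top',loc(ray(im,[P(*uv)],99)[0]))
h=np.array(tr((-7,44.5,0),q))
e=np.array([528,89]); d=loc(e)-[-7,44.5];print('keeper',np.arctan2(-d[0],-d[1]),'tool',loc([487.9,67.3]))
e=ray(im,[[283,187]],39.5)[0];d=loc(e)-[-7,44.5];print('keeper2',np.arctan2(-d[0],-d[1]),np.hypot(*d))
ph=ray(im,[[335,155],[372,262],[393,305]],0);print([loc(x) for x in ph])
E
```

```text
[ 5.64818477e+02 -1.53306215e+01 -2.94408464e-01] [-1.7  0.6  2.2  4.2  0.3 -0.9 -1.1 -1.6 -1.5 -0.4  1.4 -1.   1.5 -1.
 -2.2  0.4 -1.7]
[ 5.64701936e+02 -1.47816374e+01 -2.86928354e-01] [-2.1  0.7  1.9  3.6  0.8 -1.5 -0.2 -0.6 -2.1 -1.5  1.4 -1.9  1.2 -1.8
 -2.5 -0.1 -2.2]
top [-87.  -29.7]
top [-89.3  28.6]
top [-43.8 -31.5]
top [-46.3  27.1]
keeper 2.223262150602578 tool [-97.6  56.8]
keeper2 2.241424604564447 75.94794269761361
[array([-110.,  171.]), array([ 69.8, 257.6]), array([154.6, 309.6])]
```

Call:
step_arm:
  slide:
    - [0.0, 0, 0]
    - [0.8, -1.9, 1]
    - [0.8, -2.0, 2]
    - [0.8, -1.9, 2.8]
    - [0, 0, 3]
    - [0, 0, 3]
    - [0, 0, 3]
    - [0, 0, 2.5]
    - [0, 0, 2]
    - [0, 0, 0]
  dr:
    - [0, 0, 2.7]
    - [0, 0, 0]
    - [0, 0, 0]
    - [0, 0, 0]
    - [0, 0, 0]
    - [0, 0, 0]
    - [0, 0, 0]
    - [0, 0, 0]
    - [0, 0, 0]
    - [0, 0, 0]
  claw: [2, 2, 2, 2, 2, 2, 2, 2, 2, 2]

```text
clock: 5.65
tool_pos: [446.3, 22.0, 84.8]
tool_rot: [-3.141, -0.003, 2.856]
ft_force: [0.2, -0.2, -0.2]
grip_width: 20.3
finger_force: 0.0
```

```bash
cat >> h.py <<'E'
Q=np.load('q.npy')
def loc(p):
    c,s=np.cos(Q[2]),np.sin(Q[2]);d=np.array(p)[:2]-Q[:2];return np.array([c*d[0]+s*d[1],-s*d[0]+c*d[1],p[2]]).round(1)
def st():
    o=observe();print(o['clock'],'lane',loc(o['tool_pos']),'yawerr',round(np.degrees(np.pi+Q[2]-o['tool_rot'][2]),2),o['ft_force'].round(1))
E
python3 - <<'E'
from h import *
print(Q);st()
im=get_image('side')
cv2.imwrite('pics/s2.png',cv2.resize(im['pixels'][150:280,120:300],None,fx=4,fy=4))
E
```

```text
[ 5.64818477e+02 -1.53306215e+01 -2.94408464e-01]
5.65 lane [-124.2    1.3   84.8] yawerr -0.53 [ 0.2 -0.2 -0.2]
```

View pics/s2.png

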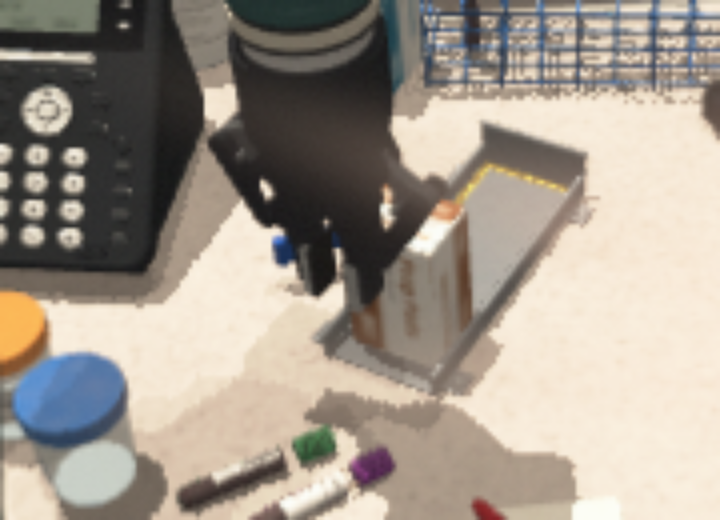

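The fingers stand before the carton's front face with a clear gap. I'll push slowly along the lane.

Call:
step_arm:
  slide:
    - [-0.8, -0.2, 0]
    - [-0.8, 0, 0]
    - [-0.5, 0, 0]
    - [-0.5, 0, 0]
    - [-0.5, 0, 0]
    - [-0.4, 0, 0]
    - [-0.4, 0, 0]
    - [-0.4, 0, 0]
    - [-0.3, 0, 0]
    - [-0.3, 0, 0]
  dr:
    - [0, 0, 0.5]
    - [0, 0, 0]
    - [0, 0, 0]
    - [0, 0, 0]
    - [0, 0, 0]
    - [0, 0, 0]
    - [0, 0, 0]
    - [0, 0, 0]
    - [0, 0, 0]
    - [0, 0, 0]
  claw: [2, 2, 2, 2, 2, 2, 2, 2, 2, 2]

```text
clock: 6.95
tool_pos: [493.6, 5.4, 85.8]
tool_rot: [-3.142, -0.0, 2.847]
ft_force: [-0.8, -1.4, -0.5]
grip_width: 19.8
finger_force: 0.1
```

```bash
python3 - <<'E'
from h import *
st()
for c in('side','scene'):
    im=get_image(c)
    for n in('carton','carton_mid'): print(c,n,[(loc(w(im,d['point'])).tolist(),round(d['confidence'],2)) for d in spot_point(c,n)[:1]])
    if c=='side': cv2.imwrite('pics/s3.png',cv2.resize(im['pixels'][150:280,120:300],None,fx=4,fy=4))
E
```

```text
6.95 lane [-74.2  -0.8  85.8] yawerr 0.01 [-0.8 -1.4 -0.5]
side carton [([-27.7, 1.2, 48.8], 0.84)]
side carton_mid [([-49.0, 0.5, 53.4], 0.78)]
scene carton [([-31.0, -2.1, 48.7], 0.83)]
scene carton_mid [([150.0, 201.7, 57.3], 0.42)]
```

View pics/s3.png

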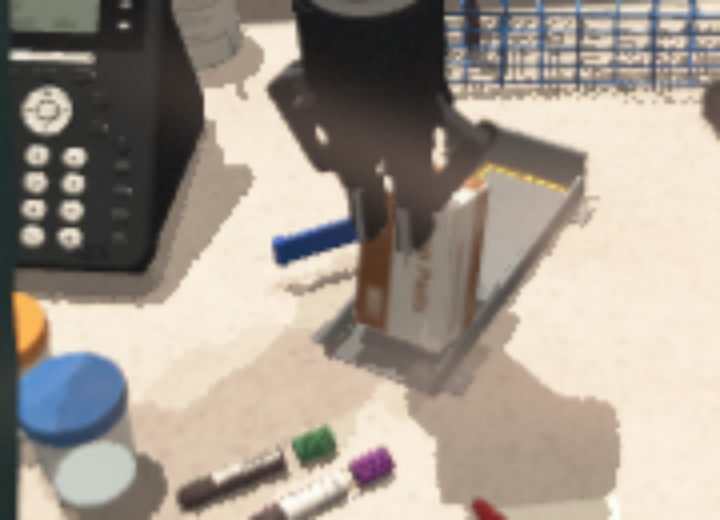

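The carton is tilting squarely towards the stop, so I'll carry on.

Call:
step_arm:
  slide:
    - [-0.4, 0, 0]
    - [-0.4, 0, 0]
    - [-0.4, 0, 0]
    - [-0.4, 0, 0]
    - [-0.4, 0, 0]
    - [-0.4, 0, 0]
    - [-0.4, 0, 0]
    - [0, 0, 0]
    - [0, 0, 0]
    - [0, 0, 0]
  dr:
    - [0, 0, 0]
    - [0, 0, 0]
    - [0, 0, 0]
    - [0, 0, 0]
    - [0, 0, 0]
    - [0, 0, 0]
    - [0, 0, 0]
    - [0, 0, 0]
    - [0, 0, 0]
    - [0, 0, 0]
  claw: [2, 2, 2, 2, 2, 2, 2, 2, 2, 2]

```text
clock: 8.5
tool_pos: [520.0, -2.6, 85.8]
tool_rot: [-3.142, -0.0, 2.847]
ft_force: [-0.5, -0.0, -0.7]
grip_width: 19.9
finger_force: 0.0
```

```bash
python3 - <<'E'
from h import *
st()
for c in('side','scene'):
    im=get_image(c)
    for n in('carton','carton_mid'): print(c,n,[(loc(w(im,d['point'])).tolist(),round(d['confidence'],2)) for d in spot_point(c,n)[:1]])
    if c=='side': cv2.imwrite('pics/s4.png',cv2.resize(im['pixels'][150:280,120:300],None,fx=4,fy=4))
E
```

```text
8.5 lane [-46.6  -0.8  85.8] yawerr 0.01 [-0.5 -0.  -0.7]
side carton [([8.2, 2.0, 4.7], 0.61)]
side carton_mid [([7.4, 4.0, 24.7], 0.64)]
scene carton [([6.6, -1.6, 0.8], 0.86)]
scene carton_mid [([6.8, 3.7, 24.1], 0.72)]
```

View pics/s4.png

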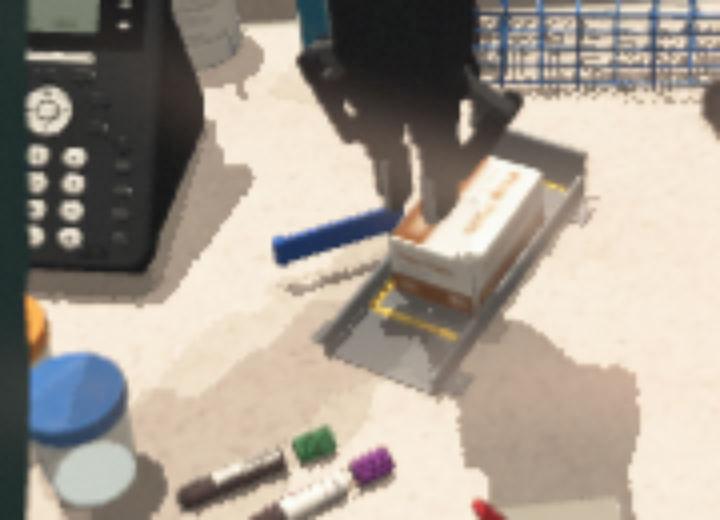

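The carton lies flat at lane x ≈ 7 mm. Next I back off, go down behind it, and push it home.

Call:
step_arm:
  slide:
    - [1, 0, 0]
    - [1, 0, 0]
    - [1, 0, 0]
    - [0, 0, 1.6]
    - [0, 0, 1.6]
    - [0, 0, 1.6]
    - [0, 0, 1.6]
    - [0, 0, 0]
    - [-0.5, 0, 0]
    - [-0.5, 0, 0]
  dr:
    - [0, 0, 0]
    - [0, 0, 0]
    - [0, 0, 0]
    - [0, 0, 0]
    - [0, 0, 0]
    - [0, 0, 0]
    - [0, 0, 0]
    - [0, 0, 0]
    - [0, 0, 0]
    - [0, 0, 0]
  claw: [2, 2, 2, 2, 2, 2, 2, 2, 2, 2]

```text
clock: 10.05
tool_pos: [502.1, 3.0, 22.3]
tool_rot: [3.141, 0.001, 2.847]
ft_force: [0.4, -1.0, -0.9]
grip_width: 19.7
finger_force: 0.0
```

Call:
step_arm:
  slide:
    - [-0.5, 0, 0]
    - [-0.5, 0, 0]
    - [-0.5, 0, 0]
    - [-0.5, 0, 0]
    - [-0.5, 0, 0]
    - [-0.5, 0, 0]
    - [-0.5, 0, 0]
    - [-0.4, 0, 0]
    - [0, 0, 0]
    - [0, 0, 0]
  dr:
    - [0, 0, 0]
    - [0, 0, 0]
    - [0, 0, 0]
    - [0, 0, 0]
    - [0, 0, 0]
    - [0, 0, 0]
    - [0, 0, 0]
    - [0, 0, 0]
    - [0, 0, 0]
    - [0, 0, 0]
  claw: [2, 2, 2, 2, 2, 2, 2, 2, 2, 2]

```text
clock: 11.3
tool_pos: [538.5, -8.2, 21.8]
tool_rot: [3.142, 0.0, 2.847]
ft_force: [0.8, 1.0, 0.5]
grip_width: 20.1
finger_force: 0.0
```

```bash
python3 - <<'E'
from h import *
st()
for c in('side','scene'):
    im=get_image(c)
    for n in('carton','carton_mid'): print(c,n,[(loc(w(im,d['point'])).tolist(),round(d['confidence'],2)) for d in spot_point(c,n)[:1]])
E
```

```text
11.3 lane [-27.3  -0.8  21.8] yawerr 0.01 [0.8 1.  0.5]
side carton [([31.9, -2.5, 3.7], 0.59)]
side carton_mid [([33.6, 3.1, 24.8], 0.93)]
scene carton [([31.0, -4.6, 4.6], 0.9)]
scene carton_mid [([31.0, -1.9, 23.9], 0.92)]
```

Call:
step_arm:
  slide:
    - [-0.3, 0, 0]
    - [-0.3, 0, 0]
    - [-0.3, 0, 0]
    - [-0.2, 0, 0]
    - [-0.1, 0, 0]
    - [-0.1, 0, 0]
    - [0, 0, 0]
    - [0, 0, 0]
    - [0, 0, 0]
    - [0, 0, 0]
  dr:
    - [0, 0, 0]
    - [0, 0, 0]
    - [0, 0, 0]
    - [0, 0, 0]
    - [0, 0, 0]
    - [0, 0, 0]
    - [0, 0, 0]
    - [0, 0, 0]
    - [0, 0, 0]
    - [0, 0, 0]
  claw: [2, 2, 2, 2, 2, 2, 2, 2, 2, 2]

```text
clock: 12.85
tool_pos: [551.0, -11.9, 21.9]
tool_rot: [3.142, 0.0, 2.847]
ft_force: [0.6, -0.2, 0.1]
grip_width: 19.9
finger_force: 0.0
```

Call:
step_arm:
  slide:
    - [-0.1, 0, 0]
    - [-0.1, 0, 0]
    - [0, 0, 0]
    - [0, 0, 0]
    - [0, 0, 0]
    - [0, 0, 0]
    - [0, 0, 0]
    - [0, 0, 0]
    - [0, 0, 0]
    - [0, 0, 0]
  dr:
    - [0, 0, 0]
    - [0, 0, 0]
    - [0, 0, 0]
    - [0, 0, 0]
    - [0, 0, 0]
    - [0, 0, 0]
    - [0, 0, 0]
    - [0, 0, 0]
    - [0, 0, 0]
    - [0, 0, 0]
  claw: [2, 2, 2, 2, 2, 2, 2, 2, 2, 2]

```text
clock: 14.1
tool_pos: [552.8, -12.5, 21.8]
tool_rot: [3.142, 0.0, 2.847]
ft_force: [0.7, -0.9, 0.6]
grip_width: 19.7
finger_force: 0.0
```

Call:
step_arm:
  slide:
    - [-0.1, 0, 0]
    - [-0.1, 0, 0]
    - [0, 0, 0]
    - [0, 0, 0]
    - [0, 0, 0]
    - [0, 0, 0]
    - [0, 0, 0]
    - [0, 0, 0]
    - [0, 0, 0]
    - [0, 0, 0]
  dr:
    - [0, 0, 0]
    - [0, 0, 0]
    - [0, 0, 0]
    - [0, 0, 0]
    - [0, 0, 0]
    - [0, 0, 0]
    - [0, 0, 0]
    - [0, 0, 0]
    - [0, 0, 0]
    - [0, 0, 0]
  claw: [2, 2, 2, 2, 2, 2, 2, 2, 2, 2]

```text
clock: 15.35
tool_pos: [554.6, -13.1, 21.8]
tool_rot: [-3.142, -0.0, 2.847]
ft_force: [0.3, 0.2, -0.7]
grip_width: 20.6
finger_force: 0.2
```

```bash
python3 - <<'E'
from h import *
st()
for c in('side','scene'):
    im=get_image(c)
    for n in('carton','carton_mid','keeper_end'): print(c,n,[(loc(w(im,d['point'])).tolist(),round(d['confidence'],2)) for d in spot_point(c,n)[:1]])
E
```

```text
15.35 lane [-10.4  -0.8  21.8] yawerr 0.01 [ 0.3  0.2 -0.7]
side carton [([151.8, -251.7, 1.3], 0.73)]
side carton_mid [([45.4, -0.2, 24.7], 0.69)]
side keeper_end []
scene carton [([44.1, -3.0, 5.0], 0.63)]
scene carton_mid [([46.7, -1.0, 23.7], 0.9)]
scene keeper_end [([-68.3, 85.2, 28.7], 0.68)]
```

Call:
step_arm:
  slide:
    - [-0.1, 0, 0]
    - [0, 0, 0]
    - [-0.1, 0, 0]
    - [0, 0, 0]
    - [-0.1, 0, 0]
    - [0, 0, 0]
    - [0, 0, 0]
    - [0, 0, 0]
    - [0, 0, 0]
    - [0, 0, 0]
  dr:
    - [0, 0, 0]
    - [0, 0, 0]
    - [0, 0, 0]
    - [0, 0, 0]
    - [0, 0, 0]
    - [0, 0, 0]
    - [0, 0, 0]
    - [0, 0, 0]
    - [0, 0, 0]
    - [0, 0, 0]
  claw: [2, 2, 2, 2, 2, 2, 2, 2, 2, 2]

```text
clock: 17.0
tool_pos: [554.6, -13.2, 21.5]
tool_rot: [-3.141, -0.006, 2.848]
ft_force: [-6.0, 1.9, 4.4]
grip_width: 20.1
finger_force: 3.1
```

The carton is home: contact force is 6 N. Next is the retreat and the keeper path.

Call:
step_arm:
  slide:
    - [0.3, 0, 0]
    - [1, 0, 0]
    - [2, 0, 0]
    - [0, 0, -2]
    - [0, 0, -2]
    - [0, 0, -2]
    - [0, 2, 0]
    - [-1, 3, 0]
    - [-1, 3, 0]
    - [-0.4, 3, 0]
  dr:
    - [0, 0, 0]
    - [0, 0, 0]
    - [0, 0, 0]
    - [0, 0, 0]
    - [0, 0, 0]
    - [0, 0, 0]
    - [0, 0, 0]
    - [0, 0, 0]
    - [0, 0, 0]
    - [0, 0, 0]
  claw: [2, 2, 2, 2, 2, 2, 0, 0, 0, 0]

```text
clock: 18.25
tool_pos: [583.0, 94.7, 82.3]
tool_rot: [3.14, 0.004, 2.846]
ft_force: [1.2, 0.1, 0.3]
grip_width: -0.1
finger_force: 0.0
```

```bash
python3 - <<'E'
from h import *
st()
im=get_image('scene')
for n in('carton_mid','keeper_end'): print(n,[(loc(w(im,d['point'])).tolist(),round(d['confidence'],2)) for d in spot_point('scene',n)[:1]])
im=get_image('wrist')
for n in('carton_mid','keeper_end'): print(n,[(loc(w(im,d['point'])).tolist(),round(d['confidence'],2)) for d in spot_point('wrist',n)[:1]])
p0=None
for i,k in enumerate(np.linspace(2.35,0,20)):
    u=np.array([-np.sin(k),-np.cos(k)]);n=np.array([-np.cos(k),np.sin(k)])
    ex=2+11*abs(n[0])+14.5*abs(n[1])+(15 if i==0 else 0)
    p=np.array([-7+2.6,44.5])+55*u+ex*n
    print(round(k,2),p.round(1),None if p0 is None else ((p-p0)*[-.1,.1]).round(2)); p0=p
E
```

```text
18.25 lane [-14.5 110.5  82.3] yawerr 0.05 [1.2 0.1 0.3]
carton_mid [([46.7, -1.5, 20.7], 0.58)]
keeper_end [([-67.8, 90.2, 33.0], 0.61)]
carton_mid [([49.5, -4.3, 25.1], 0.84)]
keeper_end [([-66.0, 89.8, 25.6], 0.65)]
2.35 [-18.9 108.1] None
2.23 [-35.7  94. ] [ 1.68 -1.4 ]
2.1 [-41.6  89.7] [ 0.59 -0.43]
1.98 [-47.1  84.4] [ 0.55 -0.53]
1.86 [-51.9  78.2] [ 0.48 -0.62]
1.73 [-55.8  71.1] [ 0.39 -0.7 ]
1.61 [-58.7  63.4] [ 0.29 -0.77]
1.48 [-60.7  57.1] [ 0.2  -0.64]
1.36 [-62.   51.1] [ 0.13 -0.6 ]
1.24 [-62.7  44.7] [ 0.06 -0.64]
1.11 [-62.5  38. ] [-0.02 -0.67]
0.99 [-61.4  31.1] [-0.11 -0.69]
0.87 [-59.4  24.2] [-0.21 -0.69]
0.74 [-56.2  17.4] [-0.31 -0.68]
0.62 [-52.1  10.9] [-0.42 -0.65]
0.49 [-46.9   4.9] [-0.52 -0.6 ]
0.37 [-40.7  -0.4] [-0.62 -0.53]
0.25 [-33.6  -4.9] [-0.71 -0.44]
0.12 [-25.8  -8.3] [-0.78 -0.34]
0.0 [-17.4 -10.5] [-0.84 -0.22]
```

Call:
step_arm:
  slide:
    - [0, 0, 1.6]
    - [0, 0, 1.6]
    - [0, 0, 1.6]
    - [0, 0, 1.0]
    - [0.7, -0.55, 0]
    - [0.7, -0.55, 0]
    - [0.7, -0.55, 0]
    - [0.6, -0.4, 0]
    - [0.55, -0.55, 0]
    - [0.5, -0.6, 0]
  dr:
    - [0, 0, 0]
    - [0, 0, 0]
    - [0, 0, 0]
    - [0, 0, 0]
    - [0, 0, 0]
    - [0, 0, 0]
    - [0, 0, 0]
    - [0, 0, 0]
    - [0, 0, 0]
    - [0, 0, 0]
  claw: [0, 0, 0, 0, 0, 0, 0, 0, 0, 0]

```text
clock: 19.8
tool_pos: [535.6, 74.1, 24.0]
tool_rot: [3.141, 0.001, 2.847]
ft_force: [0.9, -0.4, -0.7]
grip_width: -0.4
finger_force: 0.2
```

```bash
python3 - <<'E'
from h import *
st()
im=get_image('side')
cv2.imwrite('pics/s5.png',cv2.resize(im['pixels'][150:280,120:300],None,fx=4,fy=4))
E
```

```text
19.8 lane [-53.9  77.1  24. ] yawerr 0.0 [ 0.9 -0.4 -0.7]
```

View pics/s5.png

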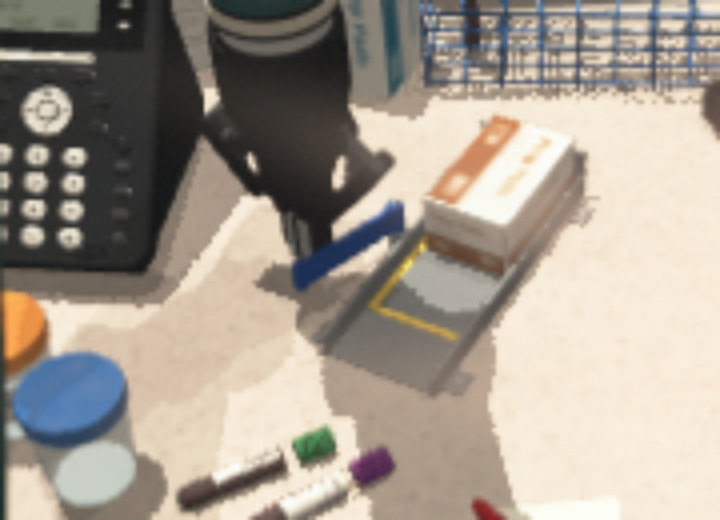

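The finger has the bar swinging, and the carton sits home. I'll carry on round the arc.

Call:
step_arm:
  slide:
    - [0.2, -0.6, 0]
    - [0.3, -0.8, 0]
    - [0.2, -0.65, 0]
    - [0.1, -0.6, 0]
    - [0.05, -0.65, 0]
    - [0, -0.65, 0]
    - [-0.1, -0.7, 0]
    - [-0.2, -0.7, 0]
    - [-0.3, -0.7, 0]
    - [-0.4, -0.65, 0]
  dr:
    - [0, 0, 0]
    - [0, 0, 0]
    - [0, 0, 0]
    - [0, 0, 0]
    - [0, 0, 0]
    - [0, 0, 0]
    - [0, 0, 0]
    - [0, 0, 0]
    - [0, 0, 0]
    - [0, 0, 0]
  claw: [0, 0, 0, 0, 0, 0, 0, 0, 0, 0]

```text
clock: 21.1
tool_pos: [517.7, 9.0, 23.8]
tool_rot: [-3.141, -0.0, 2.847]
ft_force: [-0.5, 0.2, 0.5]
grip_width: -0.3
finger_force: 0.2
```

Call:
step_arm:
  slide:
    - [-0.5, -0.6, 0]
    - [-0.6, -0.5, 0]
    - [-0.7, -0.45, 0]
    - [-0.7, -0.35, 0]
    - [-0.4, -0.1, 0]
    - [-0.3, 0, 0]
    - [-0.2, 0, 0]
    - [0, 0, 0]
    - [0, 0, 0]
    - [0, 0, 0]
  dr:
    - [0, 0, 0]
    - [0, 0, 0]
    - [0, 0, 0]
    - [0, 0, 0]
    - [0, 0, 0]
    - [0, 0, 0]
    - [0, 0, 0]
    - [0, 0, 0]
    - [0, 0, 0]
    - [0, 0, 0]
  claw: [0, 0, 0, 0, 0, 0, 0, 0, 0, 0]

```text
clock: 22.35
tool_pos: [544.0, -19.3, 23.7]
tool_rot: [-3.141, -0.001, 2.847]
ft_force: [-0.7, -0.3, 0.1]
grip_width: 0.2
finger_force: 0.6
```

```bash
python3 - <<'E'
from h import *
st()
im=get_image('side')
for n in('carton_mid','keeper_end'): print(n,[(loc(w(im,d['point'])).tolist(),round(d['confidence'],2)) for d in spot_point('side',n)[:1]])
E
```

```text
22.35 lane [-18.8  -9.8  23.7] yawerr 0.0 [-0.7 -0.3  0.1]
carton_mid [([50.7, 1.7, 24.2], 0.86)]
keeper_end [([-5.4, -32.9, 25.9], 0.62)]
```

Call:
step_arm:
  slide:
    - [-0.1, 0, 0]
    - [-0.1, 0, 0]
    - [0, 0, 0]
    - [0, 0, 0]
    - [0, 0, 0]
    - [0, 0, 0]
    - [0, 0, 0]
    - [0, 0, 0]
    - [0, 0, 0]
    - [0, 0, 0]
  dr:
    - [0, 0, 0]
    - [0, 0, 0]
    - [0, 0, 0]
    - [0, 0, 0]
    - [0, 0, 0]
    - [0, 0, 0]
    - [0, 0, 0]
    - [0, 0, 0]
    - [0, 0, 0]
    - [0, 0, 0]
  claw: [0, 0, 0, 0, 0, 0, 0, 0, 0, 0]

```text
clock: 23.75
tool_pos: [544.1, -19.4, 23.6]
tool_rot: [-3.141, -0.004, 2.847]
ft_force: [-5.5, 1.6, 3.2]
grip_width: -0.1
finger_force: 2.6
```

The keeper has hit its end stop (5.5 N). I'll back off and lift clear.

Call:
step_arm:
  slide:
    - [0.3, 0, 0]
    - [1, 0, 0]
    - [2, 0, 0]
    - [0, 0, -2]
    - [0, 0, -3]
    - [0, 0, -3]
    - [0, 0, -3]
    - [2, 0, -3]
    - [2, 0, -2]
    - [0, 0, 0]
  dr:
    - [0, 0, 0]
    - [0, 0, 0]
    - [0, 0, 0]
    - [0, 0, 0]
    - [0, 0, 0]
    - [0, 0, 0]
    - [0, 0, 0]
    - [0, 0, 0]
    - [0, 0, 0]
    - [0, 0, 0]
  claw: [0, 0, 0, 0, 0, 0, 0, 0, 0, 0]

```text
clock: 25.0
tool_pos: [476.5, 1.7, 185.1]
tool_rot: [3.14, 0.003, 2.848]
ft_force: [-0.1, -0.0, -0.3]
grip_width: 0.2
finger_force: 0.0
```

```bash
python3 - <<'E'
from h import *
st()
im=get_image('wrist')
for n in('carton_mid','keeper_end','keeper_hinge'): print(n,[(loc(w(im,d['point'])).tolist(),round(d['confidence'],2)) for d in spot_point('wrist',n)[:1]])
cv2.imwrite('pics/w2.png',im['pixels'])
E
```

```text
25.0 lane [-89.4  -9.3 185.1] yawerr -0.04 [-0.1 -0.  -0.3]
carton_mid []
keeper_end [([67.8, -277.2, 4.6], 0.44)]
keeper_hinge [([-4.9, 44.8, 30.8], 0.79)]
```

View pics/w2.png

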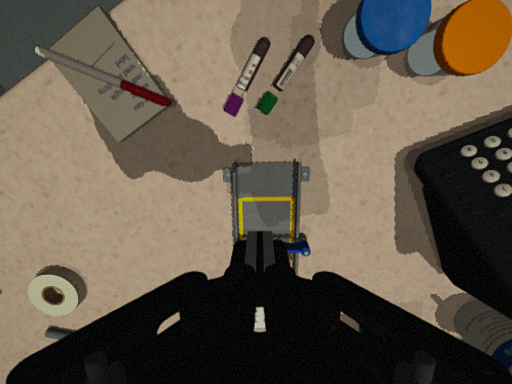

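The wrist view shows the hinge at (300,246) with the bar running square across the lane behind the fingers. The bystanders are untouched. I'll hand it in.

```bash
python3 - <<'E'
from h import *
for c in('scene','side'):
    im=get_image(c)
    for n in('carton_mid','keeper_end'): print(n,[(loc(w(im,d['point'])).tolist(),round(d['confidence'],2)) for d in spot_point(c,n)[:1]])
print(finish_job())
E
```

```text
carton_mid [([46.7, -0.5, 20.7], 0.83)]
keeper_end [([-5.2, -34.5, 32.2], 0.41)]
carton_mid [([49.9, 0.3, 25.5], 0.65)]
keeper_end [([-3.5, -33.0, 25.9], 0.46)]
the job is handed in; nothing more can be done
None
```

The job is handed in, verdict not shown: the carton lies flat and home against the back stop, the keeper is shut, and no bystander looked moved in the pictures I viewed.

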